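# Latch the spring work-holder open and take out the heat sink

### The job

The heat sink is clamped in the spring work-holder. Put a fingertip in the black finger cup, push the jaw back against its spring and, feeling for its hidden holding notch, sideways into it (to the left, looking the way the jaw opens), so that the jaw stays open by itself when you let go; only then take the heat sink out and lay it flat, fins up, on the green cutting mat. Leave the jaw latched open and the other things on the bench where they are.

Things in the scene. Friction and masses are not known exactly. Their poses are not given: they have to be found in the camera images.
- holder: the spring work-holder, fixed to the table: aluminium base plate 300 (x) x 130 (y) x 12 mm. Origin: centre of the base's underside, on the table. Its +x is the way the jaw opens. In its frame: fence at x -135 to -120 mm (90 mm wide, top z 42 mm), then the bed, the jaw and the grey cover that carries the black finger cup
- bed (a point): centre of the bed (bare base plate, z 12 mm) on which the heat sink starts, at holder x -75 mm, y 0
- cover (a point): middle of the top of the grey cover, 146 (x) x 104 (y) mm, top at z 30 mm; the jaw's steel carriage (top z 39 mm, 66 x 104 mm) slides over it. The cover hides the notch: mouth centre somewhere between jaw travels 0.028 and 0.052 m, different each time, neither seen nor read, to be found by feel; it lets the cup through only within 3.5 mm of travel either side
- jaw (a joint): travel of the steel jaw along the holder's +x, m, 0 to 0.060; grows as it opens; starts at 0.006 to 0.007, resting on the heat sink. A spring drives it shut, about 7 N at the start and 15 N at 0.060: it snaps back if let go outside the notch. Latched, it stays 0.0095 short of the mouth's centre, so at 0.018 to 0.043
- face (a point): middle of the jaw's face, which bears on the heat sink: 90 mm wide (y), z 14 to 40 mm, at holder x = -36 mm + jaw travel; moves with the jaw
- thumb (a joint): sideways shift of the finger cup on the jaw's carriage along the holder's +y, m, 0 to 0.021; a 1 to 3 N spring returns it to 0. Away from the mouth (short of it or past it) a hidden pin stops it after 1.5 mm. At the mouth, shift it by 0.0175 or more, then let the jaw go back: its spring draws it 6 to 13 mm into the notch, where it stays, shift about 0.0175
- well (a point): centre of the rim plane of the black finger cup, an open square box that moves with jaw and shift: 60 x 60 mm outside, 50 x 50 mm inside, walls 5 mm, sides along the holder's x and y; rim 70.5 mm above the table, inner floor 44.5 mm. It stands at holder x = 45 mm + jaw travel, y = shift. Shut fingertips lowered into it can push it any way
- sink: the aluminium heat sink, 90 (x) x 50 (y) x 32 mm high, six fins along x on top, 0.15 to 0.3 kg. Origin: centre of its underside; z up through the fins. It starts on the holder's bed between fence and jaw, its x along the holder's x
- mat: the green cutting mat, fixed, 260 (x) x 220 (y) x 4 mm. Origin: centre of its underside, on the table; top at 4 mm. A brush lies along its y at about x = +95 mm; the rest is clear
- brush: a 160 mm flat brush lying on the mat's far part; bystander. Origin: on its underside, about its middle
- tape: a blue roll of tape, 96 mm across, 25 mm high, lying flat; bystander. Origin: a point on its axis at the underside
- glue: a glue bottle 100 mm tall, 44 mm across; bystander. Origin: a point on its axis at the underside
- jar: a glass jar 70 mm tall, 68 mm across; bystander. Origin: a point on its axis at the underside
- spool: a grey spool 60 mm tall, 50 mm across, standing between holder and mat; bystander. Origin: a point on its axis at the underside
- driver: a 180 mm screwdriver lying on the table; bystander. Origin: on its underside, about its middle
- meter: a grey handheld meter 160 x 80 x 35 mm lying flat; bystander. Origin: on its underside, about its middle
Things that resemble listed ones, but are neither listed nor needed, are in the scene too. What is shaped like the sink but blue, brown or turquoise is not meant.

How it is judged:
On the way, in this order (a step that is already met when the one before it is completed fails the run):
1. the jaw is latched open in its notch, untouched, with the heat sink still in the holder (value of joint thumb above 0.014 m and value of joint jaw above 0.015 m and velocity of joint jaw between -0.01 and 0.01 m/s and contact force between the fingers and holder below 0.3 N and distance of sink from where it was at the start of the episode below 0.03 m), for 0.3 s.
2. the heat sink is taken out and set on the mat (x of sink in the frame of mat between -0.105 and 0.105 m and y of sink in the frame of mat between -0.085 and 0.085 m and height (world z) of sink below 0.008 m and angle between sink's own z axis and vertical below 0.1 rad and contact force between sink and mat above 0.3 N and linear speed of sink below 0.02 m/s), for 0.2 s.
At the end, for the whole second after the job is handed in: the jaw stands latched in its notch by itself (travel over 15 mm, cup shifted by over 14 mm), at rest; the heat sink lies at rest on the mat, fins up (within 0.1 rad of level), its centre within 105 mm (mat x) and 85 mm (mat y) of the mat's centre (all of step 2 and value of joint thumb above 0.014 m and value of joint jaw above 0.015 m and velocity of joint jaw between -0.01 and 0.01 m/s and contact force between the fingers and holder below 0.3 N); the robot touches nothing.
It fails at once if a bystander is moved by more than 30 mm (distance of any of brush, tape, glue, jar, spool, driver, meter from where it was at the start of the episode above 0.03 m).
It also fails if it takes over 72 s, if anything falls off the work surface, if the arm or the gripper's body presses on something with over 40 N, if the wrist force passes 120 N, or if a joint passes its speed limit or range.

### The arm

A 7-joint arm with a two-finger parallel gripper is mounted at the origin on the work surface. World frame = base frame: x ahead of the robot, y to its left, z up, the work surface at z = 0. Lengths are in m, angles in rad, forces in N, time in s.
With the tool pointing down it reaches from about 0.35 to 0.9 m from the base axis. Payload 19.9 kg.
Tool frame: the origin (TCP) lies on the front face of the gripper's body, between the roots of the fingers; the fingertips stand 73 mm ahead of it and the grasp point (between the pads) lies bot.grip_depth ahead of it (bot.grip_depth is the distance from the TCP to the grasp point, in m); z points along the fingers, y is the line along which they close (so a half turn about z gives the same grasp; the last joint's range is limited). The gripper opens to 85 mm and grips with 20 to 120 N. Pads are 22 mm wide; open, the fingers measure 114 mm over their backs; the gripper's body (76 mm by 85 mm) begins 54 mm behind the grasp point. The pads swing forward as they close: fully open they stand 13 mm farther back than shut.
Start: joints at [-1.238, 0.417, -0.01, 1.614, 0.005, 1.111, -0.053], TCP at [0.229, 0.582, 0.304] pointing down, gripper open.
Joint ranges: [-2.81, 2.81], [-0.39, 2.02], [-1.27, 1.25], [0.06, 2.57], [-1.19, 4.33], [0.19, 2], [-2.82, 2.82]. Speed limits (rad/s): [1.89, 1.89, 2.39, 2.39, 3.01, 3.01, 3.01].

### API

Orientations are given as a unit quaternion [w, x, y, z].
In Python, from cell import bot, eyes, job gives the robot as it stands.
- The arm moves only by the shell command python3 -m creep 'ROWS' [FORCE]. ROWS is JSON, one flat list of numbers, 5 for each row, row after row: the shift along the world's x, y, z in units of 40 mm (1.0 is 40 mm), then the turn about the world's z in units of 5 degrees (1.0 is 5 degrees), then the closure, from 0 (fully open) to 1 (shut). A call has 1 to 5 rows; each row shifts and turns the commanded pose from where the row before left it; what a row does not reach is not made up. A row lasts 1/8 s, in which the tool goes at most 62.5 mm and 10.7 degrees, less where a joint would pass 70% of its speed; a pose out of reach is approached as far as the arm can. A call is refused whole if a number of a shift passes 1 or a number of a turn 1, either way. A call with a gripper value outside its range is refused whole. The fingers move at their own pace and stop on an object; FORCE is the grip in N (left out, the last holds). Time passes only in rows, so rows that do not move let the fingers close. It gives the time, the measured TCP pose, the force, the opening and the grip force at its end, in the units of the state.
- bot.read_state(): the state, without advancing time (a new reading comes with each control period).
- eyes.snapshot(name): name is "scene" or "top" or "wrist"; returns (picture, depth): 480x640x3 uint8, blue, green, red; 480x640 float32, m along the optical axis (not along the pixel's ray), 0 where there is no reading.
- eyes.get_calibration(name): a dict with "fov_y" (degrees; the focal length in pixels is half the picture's height over the tangent of half this angle, whatever the lens; pixels are square), "cx", "cy" (the principal point, pixels), "dist_coeffs" ([k1, k2, p1, p2, k3] as OpenCV has them; the pictures are not rectified), "R" (3x3) and "t" (3): a world point X has camera coordinates R X + t. Camera axes: x right, y down, z forward; pixel columns grow to the right and rows downward; lengths in m; the calibration is good to about 2 mm. A picture is of the moment at which its call begins: read the wrist's pose just before it. get_calibration takes no time and is no camera call; for the wrist camera it gives the pose at the moment of the call.
- job.sign_off(): hands the job in; it is judged then, once.
Trained networks look in the newest picture that a camera, given by its name, has taken for a name from the list of things; names that differ only in an ending like _2 or _b are one class to them, and where a whole thing is asked for, a point or a joint stands for the part that bears it (a point fixed in the world has none). Each returns a list of dicts, best first, with "conf" (0 to 1); they miss things now and then, are a little off and sometimes report something else, mostly with a low value. They report only what shows in the picture. A call takes as long as a camera call. They do not tell look-alikes from the thing itself.
- eyes.regions_of(camera, target): "mask" (480x640 bool, what is visible of it) and "bbox" ([left, top, right, bottom] in pixels, round what is visible of it).
The state is a dict: "time": time; "q": joint angles; "joint_vel": joint speeds; "tau": joint torques, N m; "tool_pos": TCP position; "ee_rot": TCP orientation; "contact_force": force on the tool from outside, world axes, zero at the start; "ft_torque": the same for the moment, N m; "finger_gap": finger opening in m; "grasp_force": force on a finger pad.
Only numpy, scipy, OpenCV 4.12 (cv2) and the standard library are available. Lean on these libraries where they do the work, as an engineer would, in place of code of your own. Each camera call takes 0.05 s, during which the arm holds its last target. There are 200 camera calls.

## Working session

There is one attempt and no reset: what is moved stays moved. The work goes in short steps, Python scripts to look and compute and a shell command to move; the robot and the scene stay as the last step left them, time stands still between calls to the robot, and variables do not carry over. Pictures are saved under pics/ and viewed, at most 10 in all, crops included, and the job is handed in when it is done.

```bash
ls; mkdir -p pics; cat > h.py <<'E'
import numpy as np,cv2
from cell import bot,eyes,job
def cal(n):
    c=eyes.get_calibration(n);f=240/np.tan(np.radians(c["fov_y"])/2)
    K=np.array([[f,0,c["cx"]],[0,f,c["cy"]],[0,0,1.]])
    return K,np.array(c["dist_coeffs"],float),np.array(c["R"]),np.array(c["t"])
def cloud(n,d,c=None):
    K,D,R,t=c or cal(n)
    v,u=np.mgrid[0:480,0:640].astype(np.float32)
    p=cv2.undistortPoints(np.stack([u.ravel(),v.ravel()],1)[:,None],K,D)[:,0]
    X=np.c_[p,np.ones(len(p))]*d.reshape(-1,1)
    return ((X-t)@R).reshape(480,640,3)
E
python3 - <<'E'
from h import *
print({k:np.round(v,3) for k,v in bot.read_state().items()},bot.grip_depth)
for n in ["top","scene"]:
    im,d=eyes.snapshot(n);cv2.imwrite(f"pics/{n}0.png",im);X=cloud(n,d);np.save(n+"X.npy",X)
    for t in ["holder","sink","mat","well","jaw","spool","brush","glue","jar","tape","meter","driver"]:
        for r in eyes.regions_of(n,t)[:3]:
            m=r["mask"]&(d>0)
            P=X[m]
            print(n,t,round(r["conf"],2),r["bbox"],m.sum(),np.round(np.median(P,0),3) if len(P) else "",np.round(np.percentile(P,98,axis=0)[2],3)if len(P) else "")
E
```

```text
pics
{'time': np.float64(0.0), 'q': array([-1.238,  0.418, -0.01 ,  1.614,  0.005,  1.111, -0.053]), 'joint_vel': array([ 0.   , -0.001, -0.001,  0.001, -0.   ,  0.   , -0.   ]), 'tau': array([ 1.0000e-03, -8.6444e+01,  6.7900e-01, -4.3490e+01,  1.9000e-02,
        8.0000e-03,  0.0000e+00]), 'tool_pos': array([0.229, 0.581, 0.303]), 'ee_rot': array([-0.   ,  0.186,  0.982, -0.001]), 'contact_force': array([-0.616,  0.252, -0.442]), 'ft_torque': array([ 0.05 , -0.035,  0.018]), 'grasp_force': np.float64(0.0), 'finger_gap': np.float64(0.086)} 0.0539
top holder 0.83 [341.6, 229.6, 463.0, 291.7] 5040 [ 0.565 -0.178  0.028] 0.069
top holder 0.24 [314.9, 264.8, 332.8, 281.4] 313 [ 0.532 -0.002  0.059] 0.063
top sink 0.75 [472.9, 201.8, 515.1, 229.0] 763 [ 0.678 -0.438  0.019] 0.034
top sink 0.74 [460.6, 306.2, 483.8, 349.8] 828 [ 0.381 -0.377  0.024] 0.034
top sink 0.67 [412.5, 253.3, 450.7, 277.7] 673 [ 0.554 -0.276  0.022] 0.046
top mat 0.66 [200.5, 207.7, 289.3, 311.2] 7605 [0.55  0.199 0.003] 0.007
top well 0.65 [371.6, 241.6, 401.2, 269.5] 645 [ 0.567 -0.155  0.045] 0.072
top well 0.4
[... 1727 characters left out ...]
06 0.056] 0.063
scene brush 0.84 [311.7, 289.6, 354.7, 349.6] 862 [0.665 0.226 0.021] 0.027
scene glue 0.56 [200.0, 202.7, 220.0, 237.0] 428 [ 0.789 -0.167  0.061] 0.102
scene jar 0.68 [272.4, 311.3, 300.5, 345.3] 827 [0.776 0.19  0.067] 0.073
scene jar 0.38 [310.9, 290.9, 355.2, 350.6] 937 [0.665 0.224 0.021] 0.027
scene tape 0.8 [223.8, 259.9, 262.3, 295.3] 738 [0.793 0.002 0.022] 0.029
scene meter 0.68 [458.5, 373.1, 536.1, 436.0] 2687 [0.487 0.574 0.034] 0.039
scene meter 0.41 [311.5, 287.4, 353.9, 348.9] 849 [0.665 0.223 0.021] 0.027
scene meter 0.4 [271.8, 177.6, 302.5, 204.4] 636 [ 0.568 -0.155  0.054] 0.073
scene driver 0.7 [225.0, 92.5, 257.3, 122.2] 186 [ 0.516 -0.565  0.022] 0.029
```

```bash
python3 - <<'E'
from h import *
im=cv2.imread("pics/top0.png");cv2.imwrite("pics/crop.png",cv2.resize(im[190:360,200:520],None,fx=2.5,fy=2.5,interpolation=cv2.INTER_CUBIC))
X=np.load("topX.npy");v,u=np.mgrid[0:480,0:640]
def box(name,u0,v0,u1,v1,z0,z1):
    m=(u>=u0)&(u<=u1)&(v>=v0)&(v<=v1)&(X[...,2]>z0)&(X[...,2]<z1)
    m=cv2.morphologyEx(m.astype(np.uint8),cv2.MORPH_OPEN,np.ones((2,2)))>0
    P=X[m][:,:2].astype(np.float32)
    print(name,len(P),np.round(P.mean(0),4),[np.round(a,4) for a in cv2.minAreaRect(P)],np.round(X[m][:,2].mean(),4))
box("base",338,225,468,296,.006,.06)
box("cover+",338,225,468,296,.024,.060)
box("rim",365,235,410,276,.064,.09)
box("carr",365,230,425,285,.034,.042)
box("bed area",405,245,465,285,.03,.05)
box("sink",412,252,452,277,.024,.05)
box("mat",195,200,295,315,.0015,.008)
E
```

```text
base 5502 [ 0.5585 -0.2022] [array([ 0.562 , -0.1738]), array([0.3668, 0.1304]), np.float64(85.8396)] 0.0292
cover+ 2954 [ 0.562  -0.1666] [array([ 0.5641, -0.1686]), array([0.3594, 0.1067]), np.float64(87.6004)] 0.0386
rim 195 [ 0.5635 -0.1544] [array([ 0.559 , -0.0893]), array([0.0656, 0.2106]), np.float64(4.3617)] 0.0693
carr 820 [ 0.5606 -0.1832] [array([ 0.5656, -0.1147]), array([0.2517, 0.1051]), np.float64(87.6284)] 0.0416
bed area 701 [ 0.5531 -0.2703] [array([ 0.5547, -0.1679]), array([0.3605, 0.0882]), np.float64(88.7202)] 0.0441
sink 383 [ 0.5482 -0.2804] [array([ 0.546 , -0.1578]), array([0.3413, 0.064 ]), np.float64(89.242)] 0.0416
mat 3574 [0.5471 0.1974] [array([0.5621, 0.1634]), array([0.3008, 0.257 ]), np.float64(89.6691)] 0.0062
```

View pics/crop.png

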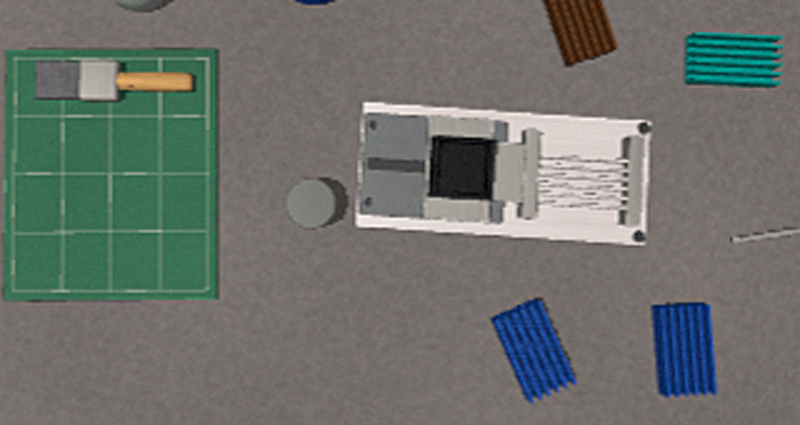

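The crop shows five heat-sink shapes: brown (580,30), turquoise (733,60), two blue ones (535,350) and (685,350), and one bare aluminium between fence and jaw (585,182). Only the aluminium one at (585,182) fits the description. The base corners are at (364,102), (652,121), (645,244) and (356,227); the jaw opens to the left in the picture, which is world +y.

```bash
cat >> h.py <<'E'
def onplane(n,px,z,c=None):
    K,D,R,t=c or cal(n);px=np.array(px,np.float32)
    p=cv2.undistortPoints(px[:,None],K,D)[:,0];r=np.c_[p,np.ones(len(p))]@R;o=-R.T@t
    return o+r*((z-o[2])/r[:,2])[:,None]
E
python3 - <<'E'
from h import *
f=lambda L:(np.array(L)+.5)/2.5-.5+[200,190]
for nm,L,z in [("base",[(364,102),(652,121),(645,244),(356,227)],.012),("cup",[(433,136),(496,140),(492,200),(430,195)],.0705),("mat",[(5,50),(217,48),(217,300),(5,300)],.004),("sinkrough",[(538,155),(630,157),(630,210),(538,208)],.044)]:
    P=onplane("top",f(L),z)[:,:2];e=P[0]-P[1]+P[3]-P[2];g=P[3]-P[0]+P[2]-P[1]
    print(nm,P.round(4).tolist(),"c",P.mean(0).round(4),"yaw",np.degrees(np.arctan2(e[1],e[0])).round(2),np.degrees(np.arctan2(g[1],g[0])).round(2),np.linalg.norm(e)/2,np.linalg.norm(g)/2)
# colour segmentation
im=cv2.imread("pics/top0.png");b=im.min(2)
m=(b>170).astype(np.uint8);m[:225]=0;m[296:]=0;m[:,:335]=0;m[:,470:]=0
q=np.argwhere(m)[:,::-1];P=onplane("top",q,.012)[:,:2].astype(np.float32);print(len(q),cv2.minAreaRect(P))
print(bot.read_state()["finger_gap"])
E
```

```text
base [[0.6368, -0.0584], [0.6152, -0.3572], [0.4882, -0.3463], [0.5081, -0.0488]] c [ 0.5621 -0.2027] yaw 86.01 175.42 0.29892264044184347 0.12826475932626735
cup [[0.597, -0.1222], [0.5927, -0.1842], [0.5339, -0.1791], [0.5392, -0.1184]] c [ 0.5657 -0.151 ] yaw 85.47 175.66 0.061512858741799466 0.05847209762255226
mat [[0.6943, 0.314], [0.6951, 0.0938], [0.4345, 0.0943], [0.4363, 0.3113]] c [0.5651 0.2033] yaw 89.86 -179.76 0.218574803498245 0.25934298226930164
sinkrough [[0.579, -0.2309], [0.5763, -0.3238], [0.5231, -0.3224], [0.5259, -0.2298]] c [ 0.5511 -0.2767] yaw 88.32 178.61 0.09284444146321114 0.05321310314444394
2322 ((0.5622702240943909, -0.2017356902360916), (0.299875408411026, 0.1278083473443985), 85.75955963134766)
0.0854807087376267
```

```bash
R='[0.42,-0.92,-0.1,-0.73,1,0.42,-0.92,-0.1,-0.73,1,0.42,-0.92,-0.1,-0.73,1,0.42,-0.92,-0.1,-0.73,1,0.42,-0.92,-0.1,-0.73,1]'; python3 -m creep '[0.42,-0.92,-0.1,-0.73,1,0.42,-0.92,-0.1,-0.73,1,0.42,-0.92,-0.1,-0.73,1,0.42,-0.92,-0.1,-0.73,1,0.42,-0.92,-0.1,-0.73,1]' 40
python3 -m creep '[0.42,-0.92,-0.1,-0.73,1,0.42,-0.92,-0.1,-0.73,1,0.42,-0.92,-0.1,-0.73,1,0.42,-0.92,-0.1,-0.73,1,0.42,-0.92,-0.1,-0.73,1]'
```

```text
time: 1.92
tool_pos: [0.3132, 0.3964, 0.2839]
ee_rot: [0.0, 0.341, 0.94, 0.0]
contact_force: [0.8, 1.1, -0.3]
finger_gap: -0.0
grasp_force: 0.0
time: 2.55
tool_pos: [0.3972, 0.2124, 0.264]
ee_rot: [0.0, 0.485, 0.874, 0.0]
contact_force: [0.5, 0.6, -0.1]
finger_gap: -0.0
grasp_force: 0.0
```

```bash
python3 -m creep '[0.42,-0.92,-0.1,-0.73,1,0.42,-0.92,-0.1,-0.73,1,0.42,-0.92,-0.1,-0.73,1,0.42,-0.92,-0.1,-0.73,1,0.42,-0.92,-0.1,-0.73,1]' 40
python3 -m creep '[0.42,-0.9,-0.3,-0.73,1,0.42,-0.9,-0.3,-0.73,1,0.42,-0.9,-0.3,-0.73,1,0.42,-0.9,-0.3,-0.73,1,0.42,-0.9,-0.3,-0.73,1]'
python3 - <<'E'
from h import *
from scipy.spatial.transform import Rotation as Ro
s=bot.read_state();q=s["ee_rot"];y=Ro.from_quat([*q[1:],q[0]]).as_matrix()[:,1]
print(np.degrees(np.arctan2(y[1],y[0])),s["tool_pos"],s["q"])
for n in ["wrist"]:
    im,d=eyes.snapshot(n);cv2.imwrite(f"pics/{n}1.png",im);c=cal(n)
    print(c[2],-c[2].T@c[3])
E
```

```text
time: 3.18
tool_pos: [0.4813, 0.0284, 0.244]
ee_rot: [0.0, 0.618, 0.786, 0.0]
contact_force: [0.3, 0.5, -0.2]
finger_gap: -0.0001
grasp_force: 0.0
time: 3.8
tool_pos: [0.5654, -0.1515, 0.1835]
ee_rot: [0.0, 0.735, 0.678, 0.0]
contact_force: [-0.1, 0.8, 0.3]
finger_gap: -0.0001
grasp_force: 0.0
-4.575876091626507 [ 0.56536734 -0.1514975   0.183468  ] [-0.19499472  0.54082073  0.5302848   1.82939956 -0.3493526   0.86498055
  0.42290529]
[[ 0.99623133 -0.08672989 -0.00103616]
 [-0.08326189 -0.95960653  0.26874294]
 [-0.02430235 -0.26764386 -0.96321138]] [ 0.57219388 -0.08787797  0.2517616 ]
```

View pics/wrist1.png

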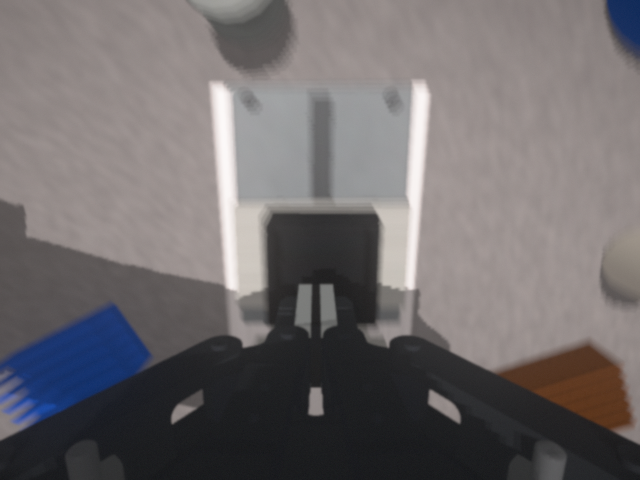

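The wrist picture shows the cup (268–380, 207–322) with the shut fingertips (318,290) above its middle. I'm lowering them in.

```bash
python3 -m creep '[0,0,-0.5,0,1,0,0,-0.5,0,1,0,0,-0.46,0,1,0,0,0,0,1]' 60
python3 -m creep '[0,0.15,0,0,1,0.01,0.15,0,0,1,0.01,0.15,0,0,1,0.01,0.1,0,0,1,0,0,0,0,1]'
```

```text
time: 4.35
tool_pos: [0.5641, -0.1497, 0.1239]
ee_rot: [-0.001, 0.734, 0.679, -0.001]
contact_force: [0.2, -0.1, 0.5]
finger_gap: 0.0001
grasp_force: 0.0
time: 4.97
tool_pos: [0.5662, -0.1289, 0.126]
ee_rot: [0.001, 0.734, 0.679, -0.0]
contact_force: [0.7, -7.4, -0.6]
finger_gap: -0.0003
grasp_force: 3.9
```

```bash
python3 -m creep '[0.01,0.1,0,0,1,0.01,0.1,0,0,1,-0.1,0,0,0,1,-0.1,0,0,0,1,0,0,0,0,1]'
python3 -m creep '[-0.05,0,0,0,1,0,0,0,0,1]'
```

```text
time: 5.6
tool_pos: [0.5593, -0.1212, 0.1263]
ee_rot: [0.001, 0.734, 0.679, 0.0]
contact_force: [2.1, -7.7, -1.2]
finger_gap: -0.0001
grasp_force: 4.0
time: 5.85
tool_pos: [0.5576, -0.1212, 0.1264]
ee_rot: [0.002, 0.734, 0.679, 0.0]
contact_force: [4.5, -7.5, -0.7]
finger_gap: 0.0001
grasp_force: 3.6
```

```bash
python3 -m creep '[-0.05,0,0,0,1,0,0,0,0,1]'
```

```text
time: 6.1
tool_pos: [0.5557, -0.1211, 0.1264]
ee_rot: [0.002, 0.734, 0.679, 0.001]
contact_force: [4.9, -7.4, -1.3]
finger_gap: 0.0003
grasp_force: 4.8
```

```bash
for i in 1; do python3 -m creep '[-0.05,0,0,0,1,0,0,0,0,1]'; python3 -m creep '[-0.05,0,0,0,1,0,0,0,0,1]'; done | grep -E 'pos|force'
```

```text
tool_pos: [0.5549, -0.1211, 0.1265]
contact_force: [14.8, -8.6, -11.0]
grasp_force: 10.7
tool_pos: [0.5541, -0.121, 0.1267]
contact_force: [25.0, -10.0, -19.4]
grasp_force: 15.7
```

```bash
python3 -m creep '[-0.05,0,0,0,1,0,0,0,0,1]' | grep -E 'pos|force'
```

```text
tool_pos: [0.5533, -0.121, 0.1268]
contact_force: [35.8, -12.0, -28.7]
grasp_force: 20.5
```

```bash
python3 -m creep '[0.08,0.05,0,0,1,0.003,0.05,0,0,1,0,0,0,0,1]' | grep -E 'pos|force'; python3 -m creep '[0.003,0.05,0,0,1,0,0,0,0,1]'| grep -E 'pos|force'; python3 -m creep '[0.003,0.05,0,0,1,0,0,0,0,1]'| grep -E 'pos|force'
```

```text
tool_pos: [0.5546, -0.1189, 0.1266]
contact_force: [18.0, -19.5, -17.0]
grasp_force: 21.5
tool_pos: [0.5547, -0.1168, 0.1267]
contact_force: [19.9, -18.8, -17.2]
grasp_force: 21.3
tool_pos: [0.5549, -0.1147, 0.1267]
contact_force: [19.8, -18.5, -16.2]
grasp_force: 21.1
```

```bash
for k in 1; do python3 -m creep '[0.003,0.05,0,0,1,0,0,0,0,1]' | grep -E 'pos|tact'; python3 -m creep '[0.003,0.05,0,0,1,0,0,0,0,1]'| grep -E 'pos|tact'; python3 -m creep '[0.003,0.05,0,0,1,0,0,0,0,1]'| grep -E 'pos|tact'; done
```

```text
tool_pos: [0.555, -0.1127, 0.1266]
contact_force: [20.3, -19.0, -17.4]
tool_pos: [0.5551, -0.1108, 0.1267]
contact_force: [19.8, -18.6, -16.9]
tool_pos: [0.5553, -0.1088, 0.1267]
contact_force: [19.6, -19.6, -16.8]
```

```bash
python3 -m creep '[0.003,0.05,0,0,1,0,0,0,0,1]' | grep -E 'pos|tact'; python3 -m creep '[0.003,0.05,0,0,1,0,0,0,0,1]'| grep -E 'pos|tact'
```

```text
tool_pos: [0.5554, -0.1069, 0.1266]
contact_force: [21.0, -20.0, -17.0]
tool_pos: [0.5555, -0.105, 0.1267]
contact_force: [19.2, -19.1, -16.6]
```

```bash
python3 -m creep '[0.003,0.05,0,0,1,0,0,0,0,1]' | grep -E 'pos|tact'; python3 -m creep '[0.003,0.05,0,0,1,0,0,0,0,1]'| grep -E 'pos|tact'; python3 -m creep '[0.003,0.05,0,0,1,0,0,0,0,1]'| grep -E 'pos|tact'
```

```text
tool_pos: [0.5543, -0.1014, 0.1264]
contact_force: [5.5, -7.6, -1.1]
tool_pos: [0.5537, -0.0999, 0.1264]
contact_force: [1.0, -12.5, 2.0]
tool_pos: [0.5538, -0.0979, 0.1264]
contact_force: [0.6, -12.8, 2.0]
```

```bash
python3 -m creep '[0.003,0.05,0,0,1,0,0,0,0,1]' | grep -E 'pos|tact'; python3 -m creep '[0.003,0.05,0,0,1,0,0,0,0,1]'| grep -E 'pos|tact'
```

```text
tool_pos: [0.5539, -0.096, 0.1264]
contact_force: [0.3, -12.4, 1.5]
tool_pos: [0.554, -0.094, 0.1264]
contact_force: [0.8, -12.7, 1.3]
```

```bash
python3 -m creep '[-0.05,0,0,0,1,0,0,0,0,1]' | grep -E 'pos|tact'; python3 -m creep '[-0.05,0,0,0,1,0,0,0,0,1]'| grep -E 'pos|tact'
```

```text
tool_pos: [0.5519, -0.0942, 0.1264]
contact_force: [1.4, -13.7, 2.0]
tool_pos: [0.5499, -0.0942, 0.1264]
contact_force: [2.0, -12.9, 1.4]
```

```bash
python3 -m creep '[-0.05,0,0,0,1,-0.05,0,0,0,1,0,0,0,0,1]' | grep -E 'pos|tact'; python3 -m creep '[-0.05,0,0,0,1,-0.05,0,0,0,1,0,0,0,0,1]'| grep -E 'pos|tact'; python3 -c "
from h import *
im,d=eyes.snapshot('wrist');cv2.imwrite('pics/w2.png',im)"
```

```text
tool_pos: [0.546, -0.0942, 0.1264]
contact_force: [1.5, -12.5, 0.4]
tool_pos: [0.542, -0.0941, 0.1264]
contact_force: [1.8, -13.0, 0.4]
```

View pics/w2.png

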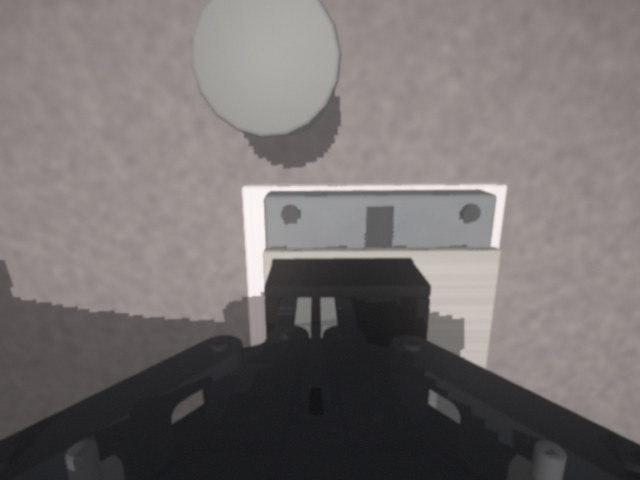

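The picture shows the cup (266–428) clearly shifted left of the carriage's middle (382), by about 13 mm, so it is in the mouth. I'm pushing on to full shift.

```bash
python3 -m creep '[-0.05,0,0,0,1,-0.05,0,0,0,1,0,0,0,0,1]' | grep -E 'pos|tact'; python3 -m creep '[-0.05,0,0,0,1,0,0,0,0,1]'| grep -E 'pos|tact'; python3 -m creep '[-0.05,0,0,0,1,0,0,0,0,1]'| grep -E 'pos|tact'
```

```text
tool_pos: [0.5383, -0.0941, 0.1264]
contact_force: [4.1, -12.9, -1.2]
tool_pos: [0.5376, -0.0941, 0.1266]
contact_force: [15.2, -14.3, -10.8]
tool_pos: [0.5369, -0.094, 0.1268]
contact_force: [26.3, -14.9, -20.5]
```

```bash
python3 -m creep '[0.05,-0.05,0,0,1,-0.004,-0.05,0,0,1,-0.004,-0.05,0,0,1,0,0,0,0,1]' | grep -E 'pos|tact'; python3 -m creep '[-0.004,-0.05,0,0,1,-0.004,-0.05,0,0,1,0,0,0,0,1]'| grep -E 'pos|tact'
```

```text
tool_pos: [0.5372, -0.1001, 0.1266]
contact_force: [13.0, -12.5, -8.8]
tool_pos: [0.5369, -0.104, 0.1266]
contact_force: [12.4, -13.2, -8.5]
```

```bash
python3 -m creep '[0.02,-0.05,0,0,1,0.02,-0.05,0,0,1,0,0,0,0,1]' | grep -E 'pos|tact'
```

```text
tool_pos: [0.5374, -0.1062, 0.1262]
contact_force: [5.0, -1.2, 3.0]
```

```bash
python3 -m creep '[0.02,-0.1,0,0,1,0.03,-0.1,0,0,1,0,0,0,0,1]' | grep -E 'pos|tact';python3 -m creep '[0.05,-0.05,0,0,1,0.05,-0.05,0,0,1,0,0,0,0,1]' | grep -E 'pos|tact'; python3 -c "
from h import *
im,d=eyes.snapshot('wrist');cv2.imwrite('pics/w3.png',im)"
```

```text
tool_pos: [0.5382, -0.1148, 0.1253]
contact_force: [0.3, -0.4, -0.1]
tool_pos: [0.5426, -0.1186, 0.1254]
contact_force: [-1.3, -0.5, 0.3]
```

View pics/w3.png

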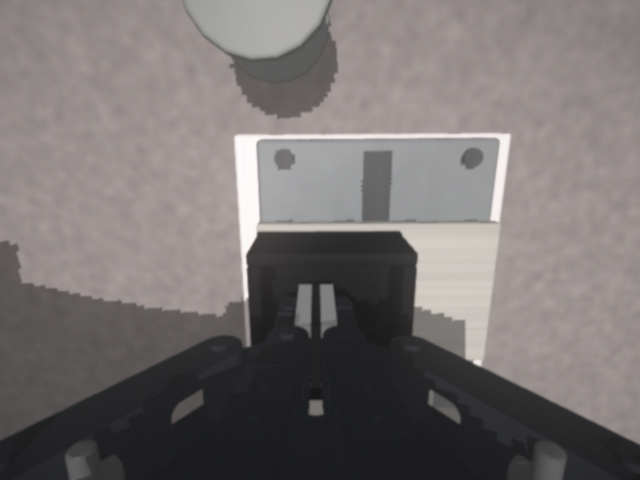

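Latched: the forces are gone, and the cup (248–416) stays about 17 mm left of the carriage's middle (378). I'm lifting out and moving over the sink.

```bash
python3 -m creep '[0,0,0.7,0,1,0,0,0.9,0,1,0,0,0.9,0,1,0,0,0.5,0,0.5,0.1,-0.8,0,0,0]'
python3 -m creep '[0.1,-0.7,0,0,0,0.05,-0.7,0,0,0,0.05,-0.7,0,0,0,0.05,-0.7,0,0,0,0,0,0,0,0]'
python3 - <<'E'
from h import *
s=bot.read_state()
im,d=eyes.snapshot("wrist");c=cal("wrist");cv2.imwrite("pics/w4.png",im)
X=cloud("wrist",d,c);np.save("w4X.npy",X)
for t in ["sink","well","jaw"]:
  for r in eyes.regions_of("wrist",t)[:2]:
    P=X[r["mask"]&(d>0)];print(t,r["conf"],r["bbox"],np.median(P,0))
    if t=="sink":
        P=P[(P[:,2]>.034)&(P[:,2]<.05)][:,:2].astype(np.float32);print(P.mean(0),cv2.minAreaRect(P))
E
```

```text
time: 15.08
tool_pos: [0.5474, -0.1487, 0.247]
ee_rot: [0.0, 0.733, 0.68, 0.001]
contact_force: [-0.2, -0.4, -0.1]
finger_gap: 0.0359
grasp_force: 0.0
time: 15.7
tool_pos: [0.5559, -0.2645, 0.2454]
ee_rot: [0.0, 0.735, 0.678, -0.0]
contact_force: [-1.2, 0.3, 0.4]
finger_gap: 0.0852
grasp_force: 0.0
sink 0.71 [13.3, 136.1, 166.3, 250.4] [ 0.38646799 -0.22195504  0.02025832]
[nan nan] ((0.0, 0.0), (0.0, 0.0), 0.0)
sink 0.67 [431.8, 364.3, 448.9, 412.4] [ 0.65524224 -0.42615364  0.01425888]
[nan nan] ((0.0, 0.0), (0.0, 0.0), 0.0)
well 0.75 [231.8, 1.2, 334.0, 65.6] [ 0.54605138 -0.13125468  0.04493326]
jaw 0.69 [230.8, 0.0, 400.6, 143.2] [ 0.56544019 -0.14747125  0.03931638]<stdin>:9: RuntimeWarning: Mean of empty slice.
  ret = um.true_divide(
```

View pics/w4.png

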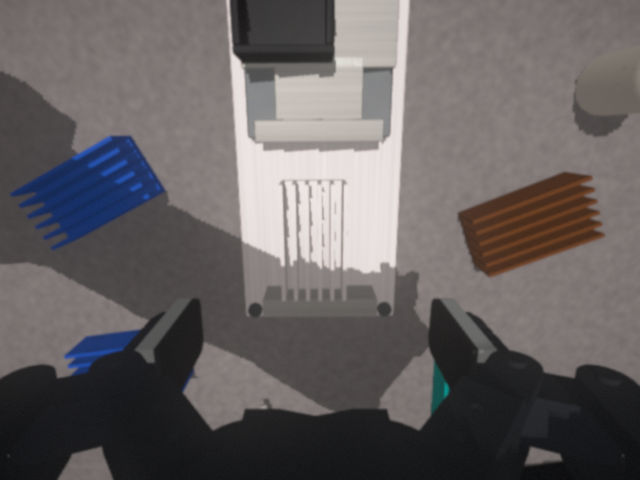

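The jaw has stayed open. The bare aluminium sink lies free on the white bed, fins from (282,181)/(346,181) down to (285,300)/(346,300).

```bash
python3 - <<'E'
from h import *
P=onplane("wrist",[(281,181),(347,181),(284,301),(347,301)],.044)
print(P.round(4),P.mean(0)); e=P[0]+P[1]-P[2]-P[3];print(np.degrees(np.arctan2(e[1],e[0])))
print(onplane("wrist",[(246,135),(392,140),(393,315),(245,315)],.012).round(4), bot.read_state()["tool_pos"])
E
```

```text
[[ 0.5352 -0.2231  0.044 ]
 [ 0.582  -0.2267  0.044 ]
 [ 0.5282 -0.3155  0.044 ]
 [ 0.5769 -0.3192  0.044 ]] [ 0.55558544 -0.27113344  0.044     ]
86.25496953921706
[[ 0.5088 -0.1896  0.012 ]
 [ 0.6206 -0.202   0.012 ]
 [ 0.618  -0.3504  0.012 ]
 [ 0.4888 -0.3405  0.012 ]] [ 0.55666319 -0.26139685  0.24534263]
```

```bash
python3 -m creep '[0,-0.31,-0.9,0.1,0,0,0,-0.9,0,0,0,0,-0.9,0,0,0,0,-0.7,0,0,0,0,-0.5,0,0]'
python3 -m creep '[0,0,0,0,0.6,0,0,0,0,1,0,0,0,0,1,0,0,0,0,1,0,0,0,0,1]' 50
```

```text
time: 16.52
tool_pos: [0.5566, -0.2738, 0.0883]
ee_rot: [-0.0, 0.731, 0.683, -0.0]
contact_force: [-0.7, 0.6, 0.2]
finger_gap: 0.0854
grasp_force: 0.0
time: 17.15
tool_pos: [0.5569, -0.275, 0.0908]
ee_rot: [0.001, 0.731, 0.682, 0.0]
contact_force: [-2.6, 1.7, 7.0]
finger_gap: 0.0493
grasp_force: 53.1
```

```bash
python3 -m creep '[0,0,0.4,0,1,0,0,0.8,0,1,0,0,0.9,0,1,0,0,0.9,0,1,0,0,0,0,1]'
python3 -m creep '[0,0.6,0,0,1,-0.06,0.9,0,0,1,-0.06,0.9,0,0,1,-0.06,0.9,0,0,1,-0.06,0.9,0,0,1]'
python3 -m creep '[-0.06,0.9,0,0,1,-0.06,0.9,0,0,1,-0.06,0.9,0,0,1,-0.06,0.9,0,0,1,-0.06,0.9,0,0,1]'
python3 -m creep '[-0.06,0.9,0,0,1,-0.06,0.9,0,0,1,0,0.9,0,0,1,0,0.5,0,0,1,0,0,0,0,1]'
```

```text
time: 17.77
tool_pos: [0.5575, -0.2754, 0.2133]
ee_rot: [0.002, 0.731, 0.682, 0.001]
contact_force: [-0.2, 0.1, -3.2]
finger_gap: 0.0493
grasp_force: 53.0
time: 18.4
tool_pos: [0.5465, -0.1055, 0.2094]
ee_rot: [-0.0, 0.731, 0.682, -0.0]
contact_force: [1.2, 1.2, -1.9]
finger_gap: 0.049
grasp_force: 52.8
time: 19.02
tool_pos: [0.5345, 0.0744, 0.2095]
ee_rot: [-0.0, 0.731, 0.682, -0.0]
contact_force: [0.8, -1.0, -3.0]
finger_gap: 0.0488
grasp_force: 52.8
time: 19.65
tool_pos: [0.5298, 0.2022, 0.2093]
ee_rot: [-0.0, 0.731, 0.683, -0.0]
contact_force: [0.3, -0.9, -2.4]
finger_gap: 0.0492
grasp_force: 52.8
```

```bash
python3 -m creep '[0,0,-0.8,0,1,0,0,-0.9,0,1,0,0,-0.8,0,1,0,0,-0.4,0,1,0,0,-0.1,0,1]' | grep -E 'pos|tact'
python3 -m creep '[0,0,-0.05,0,1,0,0,-0.05,0,1,0,0,0,0,1]' | grep -E 'pos|tact'
python3 -m creep '[0,0,-0.03,0,1,0,0,0,0,1]' | grep -E 'pos|tact'
```

```text
tool_pos: [0.5302, 0.2003, 0.0892]
contact_force: [-1.0, -0.8, -2.2]
tool_pos: [0.5303, 0.2013, 0.0859]
contact_force: [0.3, 0.7, -2.6]
tool_pos: [0.5301, 0.2013, 0.0843]
contact_force: [0.3, -0.5, -2.9]
```

```bash
python3 -m creep '[0,0,-0.03,0,1,0,0,0,0,1]' | grep -E 'pos|tact'
python3 -m creep '[0,0,-0.03,0,1,0,0,0,0,1]' | grep -E 'pos|tact'
```

```text
tool_pos: [0.5301, 0.2012, 0.083]
contact_force: [-0.1, -0.2, -3.2]
tool_pos: [0.5302, 0.2012, 0.0827]
contact_force: [-8.1, -2.0, 18.3]
```

Contact with the mat. I'm releasing, lifting and checking.

```bash
python3 -m creep '[0,0,0.02,0,0.7,0,0,0,0,0.3,0,0,0,0,0,0,0,0,0,0,0,0,0,0,0]' | grep -E 'pos|tact|gap'
python3 -m creep '[0,0,0.4,0,0,0,0,0.8,0,0,0,0,0.9,0,0,0,0,0.9,0,0,0,0,0,0,0]' | grep -E 'pos|tact'
python3 - <<'E'
from h import *
im,d=eyes.snapshot("wrist")
i2,d2=eyes.snapshot("top");cv2.imwrite("pics/end.png",np.hstack([cv2.resize(im,(400,300)),cv2.resize(i2[180:360,190:470],(400,300))]))
X=cloud("top",d2)
for r in eyes.regions_of("top","sink"):
    P=X[r["mask"]&(d2>0)];print(r["conf"],r["bbox"],np.median(P,0),np.percentile(P[:,2],95))
E
```

```text
tool_pos: [0.5301, 0.2012, 0.0826]
contact_force: [-0.0, 0.1, 0.3]
finger_gap: 0.0855
tool_pos: [0.5312, 0.2015, 0.2061]
contact_force: [0.5, -0.2, -0.5]
0.97 [416.0, 179.6, 446.0, 212.4] [ 0.72421915 -0.27750451  0.02393049] 0.03336388523825167
0.92 [462.1, 309.6, 485.0, 350.3] [ 0.38085892 -0.37747462  0.02433039] 0.03279048717410113
0.68 [475.1, 203.1, 516.0, 227.3] [ 0.67884938 -0.44007336  0.01900141] 0.03290862885350672
0.67 [242.6, 263.6, 267.5, 284.9] [0.52901526 0.17571502 0.01297761] 0.03914630884868981
0.65 [394.9, 307.7, 429.8, 350.4] [ 0.38314999 -0.22477803  0.01785328] 0.0327482980681758
```

View pics/end.png

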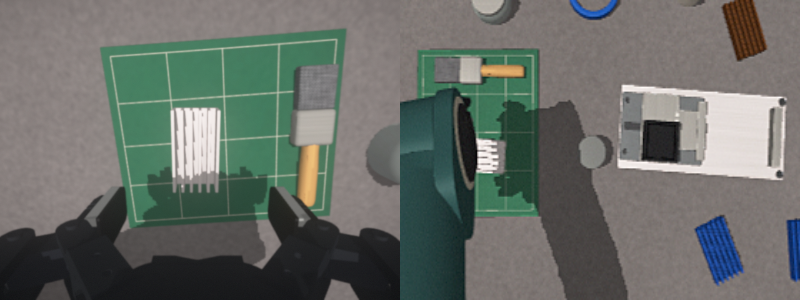

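The left half shows the sink flat, fins up, mid-mat (195,150), with the brush untouched. The right half shows the jaw still open with the cup shifted (660,140), and the bystanders in place.

```bash
python3 -c "
from cell import job
print(job.sign_off())"
```

```text
the job is handed in; nothing more can be done
None
```

The jaw is latched open in its notch, the heat sink lies flat with its fins up on the green mat, no bystander looked moved in the last pictures, and I handed the job in (it returned no verdict).

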